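# Clip a dowel into the end-sanding fixture and shut its keeper

## Robot

A 7-joint arm with a two-finger parallel gripper is mounted at the origin on a cart in front of the work surface, level with it; the furniture and walls round the work are solid. World frame = base frame: x ahead of the robot, y to its left, z up, the work surface at z = 0. Lengths are in m, angles in rad, forces in N, time in s.
With the tool pointing down it reaches from about 0.4 to 0.85 m from the base axis. Payload 10.4 kg.
Tool frame: the origin (TCP) lies between the finger pads; the fingertips stand ahead of it and the grasp point (between the pads) lies 5 mm behind it (manip.tip_extent is the z of the fingertips in the tool frame, in m); z points along the fingers, y is the line along which they close (so a half turn about z gives the same grasp; the last joint's range is limited). The gripper opens to 85 mm and grips with 20 to 120 N. Pads are 22 mm wide; open, the fingers measure 114 mm over their backs; the gripper's body (76 mm by 85 mm) begins 54 mm behind the grasp point. The pads swing forward as they close: fully open they stand 13 mm farther back than shut.
Start: joints at [1.208, 0.332, -0.065, 1.46, 0.022, 1.35, -0.088], TCP at [0.208, -0.589, 0.245] pointing down, gripper open.
Joint ranges: [-2.6, 2.6], [-0.5, 2.12], [-1.47, 1.34], [0.16, 2.42], [-1.27, 4.41], [0.06, 2.06], [-2.6, 2.6]. Speed limits (rad/s): [2.22, 2.22, 2.79, 2.79, 3.14, 3.14, 3.14].

## Interface

Orientations are given as a unit quaternion [x, y, z, w].
In Python, from workcell import status, viewer, manip gives the robot as it stands.
- The arm moves only by the tool play_rows, never from a script. Its argument "plan" is one flat list of numbers, 7 for each row, row after row: the turn, a rotation vector about the tool's x, y, z in degrees, then the shift along the tool's x, y, z in m, then the opening, from 0 (shut) to 1 (fully open). In form: [ax, ay, az, dx, dy, dz, grip, ax, ay, az, dx, dy, dz, grip, ...]. A call has 1 to 20 rows; each row is the pose to reach, as a shift and turn from the pose commanded when the call began, along the tool's axes at that moment; what a row does not reach only later rows make up. A row lasts 1/8 s, in which the tool goes at most 62.5 mm and 10.7 degrees, less where a joint would pass 70% of its speed; a pose out of reach is approached as far as the arm can. A call with a gripper value outside its range is refused whole. The fingers move at their own pace and stop on an object; "squeeze" is the grip in N (left out, the last holds). Time passes only in rows, so rows that repeat a pose let the fingers close. It gives the time, the measured TCP pose, the force, the opening and the grip force at its end, in the units of the state.
- status.get_obs(): the state, without advancing time (a new reading comes with each control period).
- viewer.camera(name): name is "scene" or "top" or "wrist"; returns the picture (384x512x3 uint8, red, green, blue); there is no depth.
- viewer.camera_model(name): a dict with "fx", "fy", "cx", "cy" (pixels), "R" (3x3) and "t" (3): a world point X has camera coordinates R X + t. Camera axes: x right, y down, z forward; pixel columns grow to the right and rows downward; lengths in m; the calibration is good to about 2 mm. A picture is of the moment at which its call begins: read the wrist's pose just before it. camera_model takes no time and is no camera call; for the wrist camera it gives the pose at the moment of the call.
- manip.hand_in(): hands the job in; it is judged then, once.
The state is a dict: "clock": time; "joint_pos": joint angles; "joint_velocities": joint speeds; "tau": joint torques, N m; "position": TCP position; "ee_rot": TCP orientation; "ft_force": force on the tool from outside, world axes, zero at the start; "torque": the same for the moment, N m; "grip_width": opening from 0.0 (shut) to 1.0 (fully open); "grasp_force": force on a finger pad.
Only numpy, scipy, OpenCV 4.12 (cv2) and the standard library are available. Lean on these libraries where they do the work, as an engineer would, in place of code of your own. Each camera call takes 0.05 s, during which the arm holds its last target. There are 200 camera calls.

## Task

Load the dark dowel into the grey holding fixture for end sanding: push it down past the two red sprung jaws until it sits fully home in both fork clips, with about as much sticking out at either end. Then swing the steel keeper with the yellow tip over it and press the keeper down firmly so that it is fully shut on the dowel. Leave the pale dowel in its wooden rest and do not disturb the sanding block or the filler tin.

Things in the scene. Friction and masses are not known exactly. Their poses are not given: they have to be found in the camera images.
- dark_dowel: dark brown wooden dowel to load: plain cylinder, 20 mm in diameter, 190 mm long, about 60 g. Origin at its middle on its axis; its y axis runs along it (it may be turned end for end). It starts level in a wooden rest, axis 35 mm above the worktop, its middle free to be gripped across from above
- pale_dowel: pale dowel of the same size, in the other rest, more than 90 mm beside the dark one; to be left there. Origin at its middle, y axis along it
- rest_a: wooden rest under the dark dowel, fixed, 60 mm (x) by 124 mm (y), 28 mm high: cross bars at y = -55 and +55 mm with V notches carry the dowel along its y axis; between the bars there is only a slat 10 mm high and 20 mm wide. Origin at the centre of its underside, z up
- rest_b: an equal rest under the pale dowel; which of the two stands nearer varies
- fixture: grey holding fixture, fixed; base plate x -40 to +95 mm, y -80 to +80 mm, 10 mm thick. Origin on the worktop under the middle of the clips, z up. Two black fork clips take the dowel from above, along the fixture's y axis; between them 90 mm is free above the base plate for fingers. Red sprung jaws on the -x side, keeper hinge on the +x side between steel lugs 76 mm high at x 67 to 83 mm
- seat (a point): where the middle of the dowel must come: on the axis of both clips, midway between them, 52 mm above the worktop (fixture x = 0, y = 0); axes as the fixture's
- jaw_a (a joint): angle of the red sprung jaw at clip_a: 0 closed (empty, or over a seated dowel), grows as it is pushed outward to -x, some 0.04 to 0.15 rad while the dowel passes (limit 0.5), then springs back. Hinged along y at x = -18 mm, 18 mm high. Pushing the dowel past both jaws takes some 6 to 18 N in all
- jaw_b (a joint): the same for the jaw at clip_b
- keeper (a joint): angle of the steel keeper about its hinge: 0 shut (level, across the middle of the dowel, its rubber pad just meeting a seated dowel), pi/2 upright, starts at 2.3 to 2.6 leaning back to +x, away from the clips (limit 2.75). Stiff: it stays where left, 1 to 2 N at the tip moves it. Push it over from behind, from +x, with closed fingers, then press its upper face down over the dowel
- clip_a (a point): seat axis of the clip at fixture y = -58 mm, 52 mm high. Each clip is 22 mm long (y) with a V seat, a fixed prong on the +x side and the sprung jaw on the -x side; the flared mouth spans about x = -20 to +20 mm at its top, 79 mm above the worktop, and narrows (slippery plastic) to less than the dowel under the jaw's nose, 63 mm high
- clip_b (a point): seat axis of the other, equal clip, at fixture y = +58 mm
- keeper_hinge (a point): keeper's hinge axis (along y), at fixture x = 75 mm, 68 mm high. The keeper is a flat bar 30 mm wide (y) and 8 mm thick reaching 103 mm from the hinge; shut, its upper face is 74 mm above the worktop and crosses the dowel at fixture x = 0
- keeper_tip (a point): axis of the yellow round bar (12 mm in diameter, 30 mm long, along y) at the keeper's free end, 97 mm from the hinge; shut it lies at fixture x = -22 mm, 70 mm high
- sanding_block: sanding block 61 x 117 x 35 mm, bystander; origin at the centre of its underside
- filler_tin: tin of filler, 65 mm in diameter, 62 mm high, bystander; origin at the centre of its underside
Not all that is in view belongs to the job. Leave any blue look-alike of the fixture alone.

How it is judged:
By the outcome, as a careful person would: the job done as asked, in the order asked, and still so for the second after the job is handed in, with the robot touching nothing.
It also fails if it takes over 58 s, if anything falls off the work surface, if the arm or the gripper's body presses on something with over 40 N, if the wrist force passes 120 N, or if a joint passes its speed limit or range.

## Working session

There is one attempt and no reset: what is moved stays moved. The work goes in short steps, Python scripts to look and compute and a tool call to move; the robot and the scene stay as the last step left them, time stands still between calls to the robot, and variables do not carry over. Pictures are saved under pics/ and viewed, at most 11 in all, crops included, and the job is handed in when it is done.

Besides the shell and the picture viewer there is one more tool, called after "Request:" as name(argument=value, ...), one argument or row to a line, values as JSON. play_rows: Moves the arm, as the interface text tells. Its arguments: {"type":"object","properties":{"plan":{"type":"array","items":{"type":"number"}},"squeeze":{"type":"number"}},"required":["plan"]}

```bash
mkdir -p pics; ls
python3 - <<'E'
from workcell import status, viewer, manip
import cv2
o=status.get_obs(); print(o); print(manip.tip_extent)
for n in("scene","top"):
    im=viewer.camera(n); cv2.imwrite(f"pics/{n}0.png",im[:,:,::-1])
    print(n,viewer.camera_model(n))
E
```

```text
pics
{'clock': 0.0, 'joint_pos': array([ 1.2084051 ,  0.3328761 , -0.0647282 ,  1.46094379,  0.02159941,
        1.3498984 , -0.08852458]), 'joint_velocities': array([ 1.02139017e-03, -7.57186527e-04,  6.55846813e-04,  6.76394970e-04,
        3.20758639e-04, -1.38849458e-03, -9.38070773e-05]), 'tau': array([ 2.85424812e-04, -6.25453877e+01,  4.90243337e-02, -3.91591108e+01,
        1.62229082e-02,  1.01389649e-02,  5.93888416e-06]), 'position': array([ 0.208199  , -0.5889242 ,  0.24451217]), 'ee_rot': array([ 9.85600226e-01,  1.69090754e-01, -1.48739515e-04, -6.99342891e-04]), 'ft_force': array([ 0.33605436, -0.14236487, -0.02948369]), 'torque': array([ 0.00404363, -0.02667671,  0.0222873 ]), 'grasp_force': 0.0, 'grip_width': 1.0024124563294388}
0.014
scene {'fx': 415.2208869326699, 'fy': 415.2208869326699, 'cx': 255.4512348757247, 'cy': 188.05599369371697, 'R': array([[-0.58541545, -0.81050685,  0.01916768],
       [-0.47489005,  0.32365146, -0.81836983],
       [ 0.6570907 , -0.48818888, -0.5743722 ]]), 't': array([0.26853029, 0.34076225, 0.98842056])}
top {'fx': 368.1339102843712, 'fy': 368.1339102843712, 'cx': 261.3772703381007, 'cy': 192.42618456463285, 'R': array([[-0.02128026, -0.99976851, -0.00317591],
       [-0.99674156,  0.02146282, -0.07775356],
       [ 0.07780373,  0.00151095, -0.99696755]]), 't': array([-0.04518083,  0.54284144,  1.37465046])}
```

View pics/scene0.png

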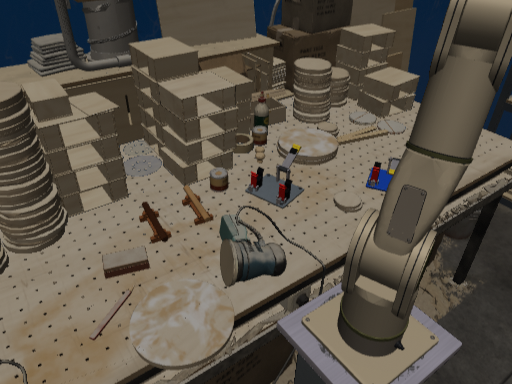

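View pics/top0.png

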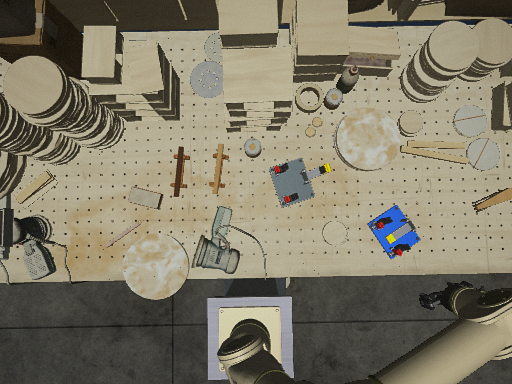

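The scene picture shows the dark dowel at (153,222), the pale one at (196,204), the grey fixture at (275,188) and the blue look-alike at (380,178). In the top view, candidates for the dark dowel are the dark bar (179,171) and the pale bar (219,168). Candidates for the fixture are grey (293,182) and blue (395,232). I choose the dark bar at (179,171) and the grey fixture at (293,182), and check both in one crop.

Run:
```python
import cv2
im=cv2.imread("pics/top0.png")
c=im[135:215,160:340]
cv2.imwrite("pics/crop.png",cv2.resize(c,None,fx=4.4,fy=4.4,interpolation=cv2.INTER_CUBIC))
im=cv2.imread("pics/scene0.png")
c=im[135:250,130:315]
cv2.imwrite("pics/crop2.png",cv2.resize(c,None,fx=4.3,fy=4.3,interpolation=cv2.INTER_CUBIC))
```

```text
(no output)
```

View pics/crop.png

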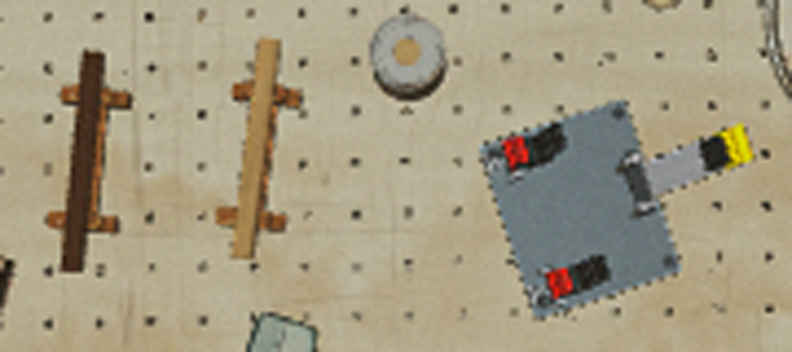

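View pics/crop2.png

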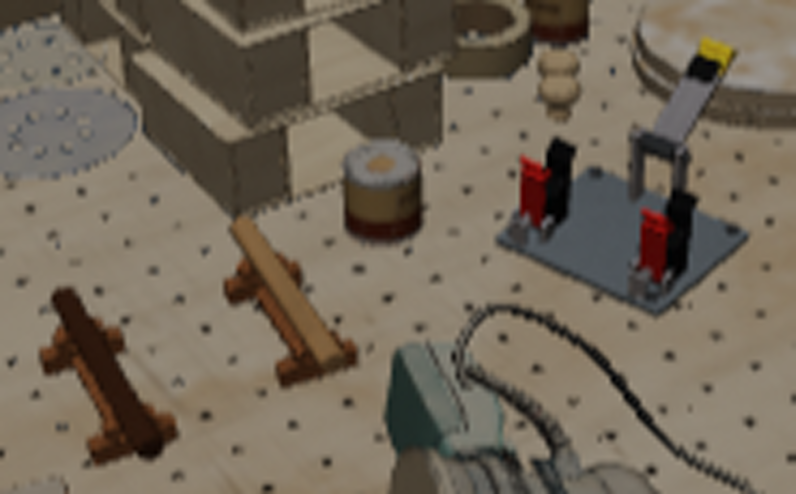

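The crop confirms it: the dark dowel runs (92,52)–(72,270) in the crop, the pale one is beside it at (255,150). The fixture plate corners are at (484,145), (625,100), (680,272), (535,318). The red jaws face left and the yellow tip is at (738,145), leaning right, away from the clips.

```bash
cat > h.py <<'E'
import numpy as np, cv2
from workcell import status, viewer, manip
from scipy.spatial.transform import Rotation as Ro
def ray(m,uv,z):
    d=m["R"].T@np.array([(uv[0]-m["cx"])/m["fx"],(uv[1]-m["cy"])/m["fy"],1]); c=-m["R"].T@m["t"]
    return c+d*(z-c[2])/d[2]
def proj(m,X):
    p=m["R"]@np.asarray(X)+m["t"]; return np.array([m["fx"]*p[0]/p[2]+m["cx"],m["fy"]*p[1]/p[2]+m["cy"]])
def fix(ctr,yaw): # fixture->world
    c,s=np.cos(yaw),np.sin(yaw); R=np.array([[c,-s,0],[s,c,0],[0,0,1]]); return lambda p:R@np.asarray(p)+[ctr[0],ctr[1],0]
def tool(X,down_y,o=None): # shift in tool axes & az turn so tool y is along world yaw down_y
    o=o or status.get_obs(); R=Ro.from_quat(o["ee_rot"])
    Y=R.as_matrix()[:,1]; cur=np.arctan2(Y[1],Y[0]); d=(down_y-cur+np.pi/2)%np.pi-np.pi/2
    return R.inv().apply(np.asarray(X)-o["position"]),np.degrees(-d)
E
python3 - <<'E'
from h import *
im=cv2.imread("pics/top0.png"); m=viewer.camera_model("top")
hsv=cv2.cvtColor(im,cv2.COLOR_BGR2HSV)
sub=lambda p:(np.array(p)+.5)/4.4-.5+[160,135]
v=hsv[...,2].copy(); mk=((v<85)&(im[...,2]>=im[...,0])).astype(np.uint8)
mk[:, :172]=0; mk[:,188:]=0; mk[:144]=0; mk[200:]=0
n,l,s,c=cv2.connectedComponentsWithStats(mk); k=1+np.argmax(s[1:,4]); r=cv2.minAreaRect(np.argwhere(l==k)[:,::-1].astype(np.float32)); print(s[k],r)
for a,b,t in(((92,52),(72,270),'dark'),((267,40),(243,258),'pale')):
    A,B=ray(m,sub(a),.038),ray(m,sub(b),.038); print(t,A,B,(A+B)/2,np.linalg.norm(A-B),np.degrees(np.arctan2(*(A-B)[1::-1])))
A,B=cv2.boxPoints(r)[[0,2]]; print(ray(m,r[0],.04))
P=[ray(m,sub(p),.01)[:2] for p in((484,145),(625,100),(680,272),(535,318))]; P=np.array(P); print(P)
# known plate corners
Q=np.array([(-40,80),(95,80),(95,-80),(-40,-80)])/1e3
# left-top corner: y sign: fixture x ~ -worldy => fixture y ~ +worldx(up)
Qc=Q-Q.mean(0);Pc=P-P.mean(0); yaw=np.arctan2((Qc[:,0]*Pc[:,1]-Qc[:,1]*Pc[:,0]).sum(),(Qc*Pc).sum())
f=np.array([[np.cos(yaw),-np.sin(yaw)],[np.sin(yaw),np.cos(yaw)]]); t=P.mean(0)-f@Q.mean(0)
print("yaw",np.degrees(yaw),"origin",t,"res",P-(Q@f.T+t))
o=status.get_obs(); print(viewer.camera_model("wrist"))
E
```

```text
[174 147  10  50 246] ((177.58966064453125, 171.4241485595703), (7.391047954559326, 49.41205978393555), 4.763641834259033)
dark [0.72158033 0.24541045 0.038     ] [0.53397712 0.26323023 0.038     ] [0.62777873 0.25432034 0.038     ] 0.1884476256872032 -5.426046464143731
pale [0.72873512 0.094732   0.038     ] [0.54108657 0.11753799 0.038     ] [0.63491084 0.106135   0.038     ] 0.18902934910986322 -6.929493745614081
[0.62622529 0.25639801 0.04      ]
[[ 0.63769078 -0.09044313]
 [ 0.67468919 -0.21465388]
 [ 0.52294644 -0.25784185]
 [ 0.48575188 -0.13110486]]
yaw -74.13814299212835 origin [ 0.5727533  -0.14705803] res [[-0.00108364 -0.00372755]
 [-0.00098329  0.00192137]
 [ 0.00118172  0.00246442]
 [ 0.00088522 -0.00065825]]
{'fx': 295.3942753350636, 'fy': 295.3942753350636, 'cx': 259.3062916461349, 'cy': 194.01612112838652, 'R': array([[ 3.33261406e-01, -9.42834420e-01, -3.02052246e-04],
       [-8.93943863e-01, -3.16081970e-01,  3.17736618e-01],
       [-2.99668493e-01, -1.05619334e-01, -9.48178965e-01]]), 't': array([-0.62368674, -0.04200181,  0.37983227])}
```

Run:
```python
from h import *
print(tool([.585,-.155,.30],np.radians(-74.1)))
```

```text
(array([ 0.49989922, -0.28361485, -0.05508281]), np.float64(3.5705482166677416))
```

Request:
play_rows(
  plan=[0,0,0,0.05,-0.028,-0.05,1,0,0,2,0.1,-0.057,-0.055,1,0,0,3.6,0.15,-0.085,-0.055,1,0,0,3.6,0.2,-0.113,-0.055,1,0,0,3.6,0.25,-0.142,-0.055,1,0,0,3.6,0.3,-0.17,-0.055,1,0,0,3.6,0.35,-0.198,-0.055,1,0,0,3.6,0.4,-0.227,-0.055,1,0,0,3.6,0.45,-0.255,-0.055,1,0,0,3.6,0.5,-0.284,-0.055,1,0,0,3.6,0.5,-0.284,-0.055,1,0,0,3.6,0.5,-0.284,-0.055,1],
)

```text
clock: 1.6
position: [0.5848, -0.1553, 0.2998]
ee_rot: [0.99, 0.138, -0.001, 0.0]
ft_force: [0.1, -1.3, -0.5]
grip_width: 1.003
grasp_force: 0.0
```

Run:
```python
from h import *
import json
o=status.get_obs(); m=viewer.camera_model("wrist"); im=viewer.camera("wrist")[:,:,::-1]
cv2.imwrite("pics/w1.png",im); json.dump({k:(v.tolist() if hasattr(v,'tolist') else v) for k,v in m.items()},open("w1.json","w"))
print(o["clock"],o["position"],abs(o["joint_velocities"]).max()); print(tool([.627,.255,.25],np.radians(84.6),o))
```

```text
1.6 [ 0.58478597 -0.1553375   0.29981614] 0.02350689281304085
(array([ 0.15280288, -0.38318025,  0.04964585]), np.float64(21.260383269831607))
```

View pics/w1.png

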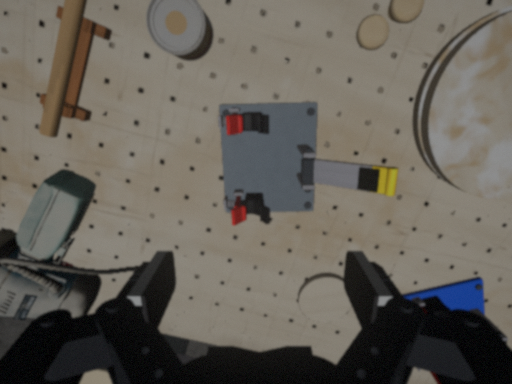

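The wrist view shows the fixture plate with corners near (220,103), (317,102), (315,212), (226,212), the yellow tip at (388,181) and the tin at (177,22). The pale dowel is at (62,70). I refine the plate pose from its edges.

```bash
cat > fit.py <<'E'
from h import *
import json
from scipy.optimize import least_squares
def plate(im,m,x0,dbg=0):
    hsv=cv2.cvtColor(im,cv2.COLOR_BGR2HSV).astype(int)
    mk=((hsv[...,0]>90)&(hsv[...,0]<125)&(hsv[...,1]>25)&(hsv[...,1]<120)&(hsv[...,2]>50)).astype(np.uint8)
    n,l,s,c=cv2.connectedComponentsWithStats(mk)
    p=proj(m,fix(x0[:2],x0[2])([.03,0,.01])); k=1+np.argmin([np.hypot(*(c[i]-p))+(1e4 if s[i,4]<150 else 0) for i in range(1,n)])
    ct=max(cv2.findContours((l==k).astype(np.uint8),0,1)[0],key=len)[:,0]
    W=np.array([ray(m,q,.01)[:2] for q in ct])
    def loc(x):
        c_,s_=np.cos(x[2]),np.sin(x[2]); d=W-x[:2]; return np.c_[d[:,0]*c_+d[:,1]*s_,-d[:,0]*s_+d[:,1]*c_]
    x=np.array(x0)
    for tol in(.008,.005,.004):
        L=loc(x); D=np.c_[L[:,0]+.04,L[:,0]-.095,L[:,1]+.08,L[:,1]-.08]; j=np.abs(D).argmin(1); ok=np.abs(D).min(1)<tol
        def res(v):
            L=loc(v[:3]);D=np.c_[L[:,0]+.04-v[3],L[:,0]-.095+v[3],L[:,1]+.08-v[3],L[:,1]-.08+v[3]]; return D[ok,j[ok]]
        r=least_squares(res,[*x,0],loss="soft_l1",f_scale=.001); x=r.x[:3]
    print(x[:2],np.degrees(x[2]),"inset",r.x[3],"n",np.bincount(j[ok]),len(ct),"rms",np.sqrt((r.fun**2).mean())); return x
E
python3 - <<'E'
from fit import *
x0=[.5728,-.147,np.radians(-74.1)]
mt=viewer.camera_model("top"); plate(cv2.imread("pics/top0.png"),mt,x0)
mw={k:np.array(v) for k,v in json.load(open("w1.json")).items()}; im=cv2.imread("pics/w1.png"); x=plate(im,mw,x0)
hsv=cv2.cvtColor(im,cv2.COLOR_BGR2HSV); y=(abs(hsv[...,0].astype(int)-28)<8)&(hsv[...,1]>170)&(hsv[...,2]>100); y[230:]=0
tp=np.argwhere(y).mean(0)[::-1]; print("tip px",tp,y.sum())
for a in np.arange(2.2,2.7,.1):
    print(a,proj(mw,fix(x[:2],x[2])([.075+.097*np.cos(a),0,.068+.097*np.sin(a)])))
# check clip prongs/jaws: red centroids
r=((hsv[...,0]<8)|(hsv[...,0]>172))&(hsv[...,1]>150)&(hsv[...,2]>80); r[240:]=0
n,l,s,c=cv2.connectedComponentsWithStats(r.astype(np.uint8)); print([(c[i],s[i,4]) for i in range(1,n) if s[i,4]>20])
for sy in(-.058,.058): print(proj(mw,fix(x[:2],x[2])([-.014,sy,.075])))
E
```

```text
[ 0.57239203 -0.14566263] -72.87520854451087 inset 0.0028345600335849533 n [17 15 18  8] 204 rms 0.0006715635949347417
[ 0.57212222 -0.14325594] -72.95109153244901 inset 0.0035495476019858662 n [42 38 20 42] 533 rms 0.0003409707876617793
tip px [386.40088106 179.95374449] 454
2.2 [262.86953533 188.93581148]
2.3000000000000003 [255.40817047 187.28063109]
2.4000000000000004 [248.87194426 185.47335276]
2.5000000000000004 [243.3073633  183.55197602]
2.6000000000000005 [238.73411738 181.55291881]
[(array([234.33928571, 123.81785714]), np.int32(280)), (array([238.44607843, 213.93627451]), np.int32(204))]
[238.27846398 215.47104546]
[233.96749974 123.6998523 ]
```

Request:
play_rows(
  plan=[0,0,5,0.015,-0.038,0.0,1,0,0,10,0.03,-0.076,0.0,1,0,0,15,0.046,-0.115,0,1,0,0,21.3,0.061,-0.153,0,1,0,0,21.3,0.076,-0.191,0,1,0,0,21.3,0.092,-0.23,0,1,0,0,21.3,0.107,-0.268,0,1,0,0,21.3,0.122,-0.306,0,1,0,0,21.3,0.137,-0.345,0.02,1,0,0,21.3,0.153,-0.383,0.05,1,0,0,21.3,0.153,-0.383,0.05,1,0,0,21.3,0.153,-0.383,0.05,1],
)

```text
clock: 3.15
position: [0.6282, 0.2534, 0.2505]
ee_rot: [0.999, -0.048, 0.0, 0.001]
ft_force: [0.3, -1.5, 0.3]
grip_width: 1.001
grasp_force: 0.0
```

Run:
```python
from h import *
o=status.get_obs(); m=viewer.camera_model("wrist"); im=viewer.camera("wrist")[:,:,::-1]
cv2.imwrite("pics/w2.png",im); print(o["clock"],o["position"])
e=[proj(m,[*p,.035]) for p in((.7216,.2454),(.534,.2632))]; print(e)
hsv=cv2.cvtColor(im,cv2.COLOR_BGR2HSV)
mk=((hsv[...,2]<80)&(im[...,2]>im[...,0]+8)).astype(np.uint8); q=np.zeros_like(mk); cv2.line(q,*[tuple(int(t) for t in v) for v in e],1,60); mk&=q
n,l,s,c=cv2.connectedComponentsWithStats(mk); k=1+np.argmax(s[1:,4]); print(s[k]); r=cv2.minAreaRect(np.argwhere(l==k)[:,::-1].astype(np.float32)); print(r)
B=cv2.boxPoints(r); print(B)
cv2.imwrite("pics/w2b.png",np.hstack([im,cv2.cvtColor((l==k).astype(np.uint8)*255,cv2.COLOR_GRAY2BGR)])[:, :800])
```

```text
3.15 [0.6282214  0.25344905 0.25051728]
[array([258.4039638 ,  82.50816396]), array([258.90215794, 238.13822216])]
[ 231   86   48  158 2647]
((259.82110595703125, 164.39089965820312), (46.245849609375, 156.12161254882812), 9.130176544189453)
[[224.6046   237.79361 ]
 [249.37767   83.649994]
 [295.0376    90.98819 ]
 [270.26453  245.1318  ]]
```

View pics/w2b.png

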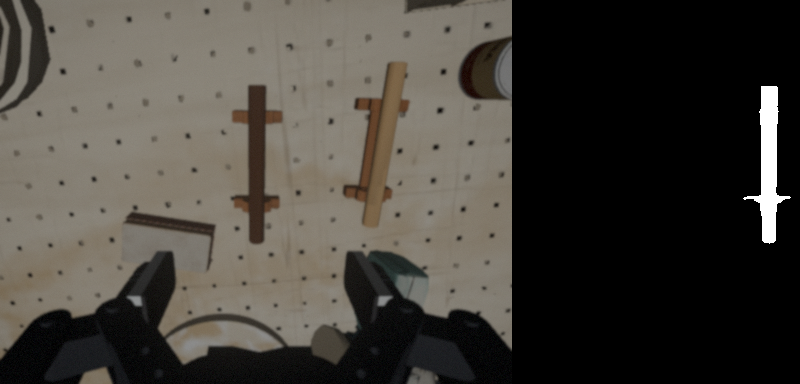

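The dark dowel is at columns 249–266, rows 86–243, with its axis near column 257, vertical. The mask also caught bar shadow at row 197, so I take the edges per row.

Run:
```python
from fit import *
m=viewer.camera_model("wrist"); im=cv2.imread("pics/w2.png"); hsv=cv2.cvtColor(im,cv2.COLOR_BGR2HSV)
mk=((hsv[...,2]<80)&(im[...,2]>im[...,0]+8)); mk[:80]=0; mk[250:]=0; mk[:,:235]=0; mk[:,285:]=0
rows=[]
for r in range(84,248):
    c=np.flatnonzero(mk[r]); 
    if 8<len(c)<19 and np.ptp(c)<19: rows.append((r,c.min(),c.max()))
rows=np.array(rows); good=[r for r in rows if 180>r[0] or r[0]>215]; g=np.array(good)
p=np.polyfit(g[:,0],(g[:,1]+g[:,2])/2,1); w=(g[:,2]-g[:,1]+1); print(rows[0],rows[-1],w[:5],w[-5:])
r0,r1=rows[0,0]-.5,rows[-1,0]+.5
A=ray(m,(np.polyval(p,r0),r0),.040);B=ray(m,(np.polyval(p,r1),r1),.035); M=(A+B)/2
print(A,B,M,np.linalg.norm((A-B)[:2]),np.degrees(np.arctan2(*(A-B)[1::-1])))
yaw=np.arctan2(*(A-B)[1::-1])
print(tool([M[0],M[1],.030],yaw+np.pi/2))
mw={k:np.array(v) for k,v in json.load(open("w1.json")).items()}
for a in (2.2,2.3,2.4,2.5,2.6): print(a,proj(mw,fix((.5722,-.1438),np.radians(-72.9))([.075-.097*np.cos(a),0,.068+.097*np.sin(a)])))
```

```text
[ 86 249 264] [242 252 261] [16 17 17 17 17] [14 14 14 12 10]
[0.71905055 0.24722816 0.04      ] [0.52828377 0.26696952 0.035     ] [0.62366716 0.25709884 0.0375    ] 0.19178552221262926 -5.908183527665836
(array([-0.00547682, -0.00356795,  0.22107499]), np.float64(0.31554190188015413))
2.2 [377.66692842 186.60053277]
2.3 [382.81325801 184.68206605]
2.4 [386.85797676 182.65189289]
2.5 [389.80387545 180.5491838 ]
2.6 [391.67821724 178.41052154]
```

Request:
play_rows(
  plan=[0,0,0.3,-0.0045,-0.0035,0.05,1,0,0,0.3,-0.0045,-0.0035,0.1,1,0,0,0.3,-0.0045,-0.0035,0.15,1,0,0,0.3,-0.0045,-0.0035,0.19,1,0,0,0.3,-0.0045,-0.0035,0.21,1,0,0,0.3,-0.0045,-0.0035,0.221,1,0,0,0.3,-0.0045,-0.0035,0.221,0.6,0,0,0.3,-0.0045,-0.0035,0.221,0.3,0,0,0.3,-0.0045,-0.0035,0.221,0.0,0,0,0.3,-0.0045,-0.0035,0.221,0,0,0,0.3,-0.0045,-0.0035,0.221,0,0,0,0.3,-0.0045,-0.0035,0.221,0],
  squeeze=110,
)

```text
clock: 4.7
position: [0.6238, 0.2574, 0.0305]
ee_rot: [0.999, -0.051, 0.0, 0.001]
ft_force: [-4.8, -7.3, 9.6]
grip_width: 0.202
grasp_force: 107.2
```

Run:
```python
from h import *
o=status.get_obs(); print(o["clock"],o["position"],o["ft_force"],o["grip_width"],o["grasp_force"])
print(tool([.5722,-.1445,.20],np.radians(-72.9)))
```

```text
4.7 [0.62382838 0.25742037 0.03050587] [-4.84627495 -7.33679474  9.59991293] 0.20197842113352396 107.16687083244324
(array([-0.01057914,  0.40553508, -0.16841353]), np.float64(-22.909961158042474))
```

Request:
play_rows(
  plan=[0,0,0,0,0,-0.03,0,0,0,0,0,0,-0.07,0,0,0,0,0,0,-0.12,0,0,0,-3,-0.001,0.03,-0.168,0,0,0,-6,-0.002,0.075,-0.168,0,0,0,-9,-0.003,0.12,-0.168,0,0,0,-12,-0.004,0.165,-0.168,0,0,0,-15,-0.005,0.21,-0.168,0,0,0,-18,-0.007,0.255,-0.168,0,0,0,-21,-0.008,0.3,-0.168,0,0,0,-22.9,-0.009,0.34,-0.168,0,0,0,-22.9,-0.01,0.38,-0.168,0,0,0,-22.9,-0.0106,0.4055,-0.168,0,0,0,-22.9,-0.0106,0.4055,-0.168,0,0,0,-22.9,-0.0106,0.4055,-0.168,0],
)

```text
clock: 6.58
position: [0.5725, -0.1419, 0.1975]
ee_rot: [0.989, 0.15, 0.0, -0.0]
ft_force: [0.6, 1.0, -1.2]
grip_width: 0.201
grasp_force: 107.6
```

Run:
```python
from fit import *
o=status.get_obs(); print(o["clock"],o["position"],o["ft_force"],o["grip_width"],o["grasp_force"])
m=viewer.camera_model("wrist"); im=viewer.camera("wrist")[:,:,::-1].copy(); cv2.imwrite("pics/w3.png",im)
json.dump({k:(v.tolist() if hasattr(v,'tolist') else v) for k,v in m.items()},open("w3.json","w"))
s=viewer.camera("scene")[:,:,::-1].copy();t=viewer.camera("top")[:,:,::-1].copy();cv2.imwrite("pics/s3.png",s);cv2.imwrite("pics/t3.png",t)
big=np.full((600,800,3),0,np.uint8); big[:384,:512]=im
c=cv2.resize(s[130:215,225:330],None,fx=2.7,fy=2.7); big[:c.shape[0],512:512+c.shape[1]]=c
c=cv2.resize(t[140:220,250:350],None,fx=2.7,fy=2.7); big[384:384+c.shape[0],:c.shape[1]]=c
cv2.imwrite("pics/m3.png",big)
```

```text
6.575 [ 0.57251755 -0.14192282  0.19751627] [ 0.61029042  0.95610696 -1.16229194] 0.20127364811207454 107.5507915019989
```

View pics/m3.png

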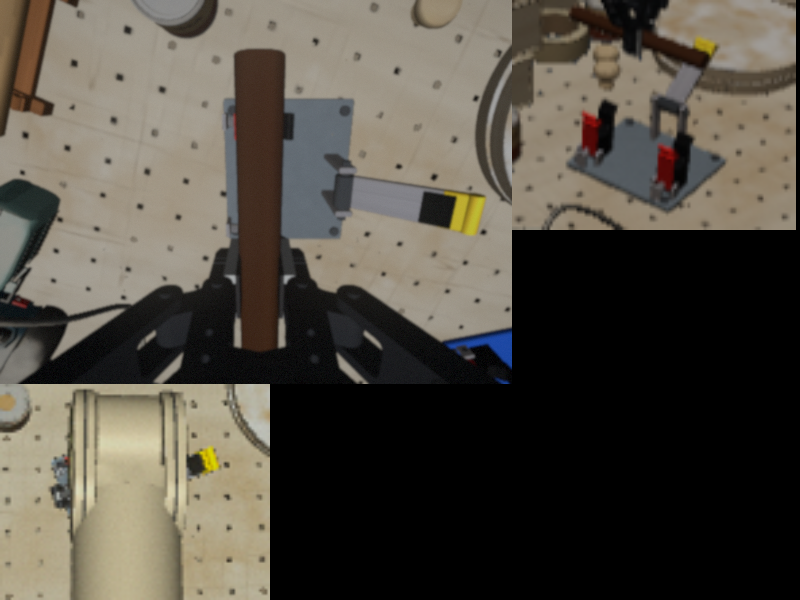

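The dowel is held level at columns 235–284, its far end at row 50, over the plate. The keeper is undisturbed with its tip at (465,212). I measure how far off-centre the grip is along the dowel and recheck the fixture pose.

Run:
```python
from fit import *
m={k:np.array(v) for k,v in json.load(open("w3.json")).items()}; im=cv2.imread("pics/w3.png"); o=status.get_obs()
R=Ro.from_quat(o["ee_rot"])
for z in(.2025,.2125):
  for px in((259.5,50),(259,200)): print(z,R.inv().apply(ray(m,px,z)-o["position"]))
x=plate(im,m,[.5722,-.1445,np.radians(-72.9)])
x2=plate(cv2.imread("pics/w1.png"),{k:np.array(v) for k,v in json.load(open("w1.json")).items()},[.5722,-.1445,np.radians(-72.9)])
# hinge block centre check
print(proj(m,fix(x[:2],x[2])([.075,0,.072])))
# red jaws/yellow triangulation top+scene at start -> fixture origin
P=[]
for n in("top","scene"):
    a=cv2.imread(f"pics/{n}0.png"); h=cv2.cvtColor(a,cv2.COLOR_BGR2HSV); mm=viewer.camera_model(n)
    r=((h[...,0]<8)|(h[...,0]>172))&(h[...,1]>150)&(h[...,2]>80); N,l,s,c=cv2.connectedComponentsWithStats(r.astype(np.uint8))
    for sy in(-.058,.058):
        q=proj(mm,fix(x2[:2],x2[2])([-.016,sy,.062])); i=1+np.argmin([np.hypot(*(c[i]-q)) for i in range(1,N)]); print(n,sy,q,c[i],s[i,4])
```

```text
0.2025 [ 0.09691341 -0.00055394 -0.00502464]
0.2025 [ 0.03641308 -0.00081675 -0.00504435]
0.2125 [ 0.09560025 -0.00056959 -0.01502507]
0.2125 [ 0.0399874  -0.00081118 -0.01504318]
[ 0.57235229 -0.14313587] -72.99165272092692 inset 0.0031581281808187255 n [ 0 70 51 58] 458 rms 0.0003116825200092165
[ 0.57213385 -0.14325135] -72.95422912036649 inset 0.003555097029773554 n [42 38 21 42] 533 rms 0.00034225914744342767
[344.37052804 190.33194452]
top -0.058 [285.5073854  199.11849518] [286.85714286 198.71428571] 28
top 0.058 [275.52064157 169.37566457] [276.82142857 168.89285714] 28
scene -0.058 [282.15933635 188.04633786] [281.5        186.78571429] 28
scene 0.058 [253.98343969 175.83233938] [252.75   175.6875] 32
```

Run:
```python
from h import *
o=status.get_obs(); print(o["clock"],o["position"],o["ft_force"],o["torque"])
print(tool([.5723,-.1440,.080],np.radians(-72.95)))
```

```text
6.725 [ 0.5725858  -0.14172053  0.1974436 ] [ 0.83169347 -0.25227209 -1.03542007] [ 0.01424362 -0.04442535  0.01930963]
(array([-0.00098829,  0.00211482,  0.11744287]), np.float64(0.2284386909236922))
```

Request:
play_rows(
  plan=[0,0,0.2,-0.001,0.002,0.03,0,0,0,0.2,-0.001,0.002,0.06,0,0,0,0.2,-0.001,0.002,0.085,0,0,0,0.2,-0.001,0.002,0.105,0,0,0,0.2,-0.001,0.002,0.117,0,0,0,0.2,-0.001,0.002,0.117,0],
)

```text
clock: 7.48
position: [0.5718, -0.1451, 0.0798]
ee_rot: [0.989, 0.148, -0.0, -0.0]
ft_force: [-0.3, 0.4, -0.7]
grip_width: 0.198
grasp_force: 107.6
```

Run:
```python
from h import *
o=status.get_obs(); print(o["clock"],o["position"],o["ft_force"],o["torque"])
m=viewer.camera_model("scene");im=viewer.camera("scene")[:,:,::-1]
big=np.zeros((600,800,3),np.uint8); c=cv2.resize(im[130:215,225:325],None,fx=5,fy=5,interpolation=cv2.INTER_CUBIC); big[:425,:500]=c
w=viewer.camera("wrist")[:,:,::-1]; c=w[60:330,130:430]; big[:270,500:800]=c
cv2.imwrite("pics/m4.png",big); cv2.imwrite("pics/w4.png",w)
```

```text
7.475 [ 0.57178338 -0.14508369  0.07982849] [-0.28297129  0.41960419 -0.66095579] [ 0.02074182 -0.00879191 -0.02896173]
```

View pics/m4.png

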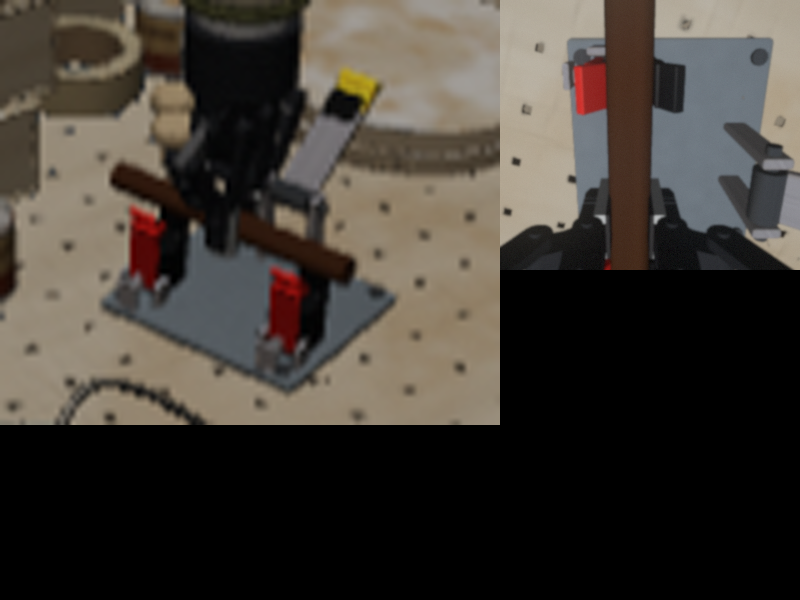

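The dowel sits in the flared mouths between red (575–606) and black (655–685), symmetric, so it's centred. Now I push down.

Request:
play_rows(
  plan=[0,0,0,0,0,0.006,0,0,0,0,0,0,0.011,0,0,0,0,0,0,0.015,0,0,0,0,0,0,0.018,0,0,0,0,0,0,0.021,0,0,0,0,0,0,0.021,0],
)

```text
clock: 8.32
position: [0.5739, -0.147, 0.061]
ee_rot: [0.989, 0.147, 0.002, 0.002]
ft_force: [2.7, -4.4, 6.2]
grip_width: 0.204
grasp_force: 108.7
```

Request:
play_rows(
  plan=[0,0,0,0,0,0.004,0,0,0,0,0,0,0.007,0,0,0,0,0,0,0.01,0,0,0,0,0,0,0.012,0,0,0,0,0,0,0.012,0],
)

```text
clock: 8.95
position: [0.572, -0.1444, 0.0476]
ee_rot: [0.989, 0.148, -0.0, -0.0]
ft_force: [-2.6, 1.5, 6.1]
grip_width: 0.203
grasp_force: 108.7
```

Request:
play_rows(
  plan=[0,0,0,0,0,0.0015,0,0,0,0,0,0,0.003,0,0,0,0,0,0,0.003,0],
)

```text
clock: 9.32
position: [0.5723, -0.1444, 0.0473]
ee_rot: [0.989, 0.148, 0.0, 0.0]
ft_force: [-15.7, 3.8, 34.0]
grip_width: 0.201
grasp_force: 111.9
```

Force rose to 34 N with no travel, so the dowel is seated at axis height 52 mm. I relax, release and rise.

Request:
play_rows(
  plan=[0,0,0,0,0,-0.003,0,0,0,0,0,0,-0.003,0.3,0,0,0,0,0,-0.003,0.5,0,0,0,0,0,-0.003,0.55,0,0,0,0,0,-0.02,0.55,0,0,0,0,0,-0.06,0.55,0,0,0,0,0,-0.11,0.4,0,0,0,0,0,-0.16,0.2,0,0,0,0,0,-0.19,0,0,0,0,0,0,-0.19,0,0,0,0,0,0,-0.19,0],
)

```text
clock: 10.7
position: [0.5717, -0.1453, 0.2343]
ee_rot: [0.989, 0.148, -0.0, 0.0]
ft_force: [0.2, 0.3, 0.3]
grip_width: 0.001
grasp_force: 0.0
```

Run:
```python
from fit import *
o=status.get_obs(); print(o["clock"],o["position"],o["ft_force"],o["grip_width"],Ro.from_quat(o["ee_rot"]).as_matrix().round(4).tolist())
m=viewer.camera_model("wrist");w=viewer.camera("wrist")[:,:,::-1].copy(); json.dump({k:(v.tolist() if hasattr(v,'tolist') else v) for k,v in m.items()},open("w5.json","w"))
ms=viewer.camera_model("scene");s=viewer.camera("scene")[:,:,::-1].copy(); cv2.imwrite("pics/w5.png",w);cv2.imwrite("pics/s5.png",s)
big=np.zeros((600,800,3),np.uint8); big[:384,:512]=w; c=cv2.resize(s[130:215,240:312],None,fx=4,fy=4,interpolation=cv2.INTER_CUBIC); big[:c.shape[0],512:512+c.shape[1]]=c
cv2.imwrite("pics/m5.png",big)
F=fix((.5721,-.1444),np.radians(-72.95))
for y in(-.095,.095): print(y,proj(m,F([0,y,.052])),proj(ms,F([0,y,.052])))
h=cv2.cvtColor(w,cv2.COLOR_BGR2HSV); y=(abs(h[...,0].astype(int)-28)<8)&(h[...,1]>170)&(h[...,2]>100); y[260:]=0; print("tip",np.argwhere(y).mean(0)[::-1],y.sum())
for a in(2.3,2.4,2.5,2.6): print(a,proj(m,F([.075-.097*np.cos(a),0,.068+.097*np.sin(a)])))
```

```text
10.7 [ 0.57167523 -0.14529548  0.23428853] [0.24575018 0.3371999  0.28435733] 0.0010537928606088342 [[0.9565, 0.2919, -0.0002], [0.2919, -0.9565, -0.0001], [-0.0003, 0.0, -1.0]]
-0.095 [259.40123043 250.67253059] [294.37783084 192.30440368]
0.095 [259.1496314   79.05002091] [248.55541103 172.50953479]
tip [434.45198464 193.17925736] 781
2.3 [433.68638048 200.26451836]
2.4 [437.42374569 197.45286525]
2.5 [439.67252379 194.54063645]
2.6 [440.5182062  191.58375271]
```

View pics/m5.png

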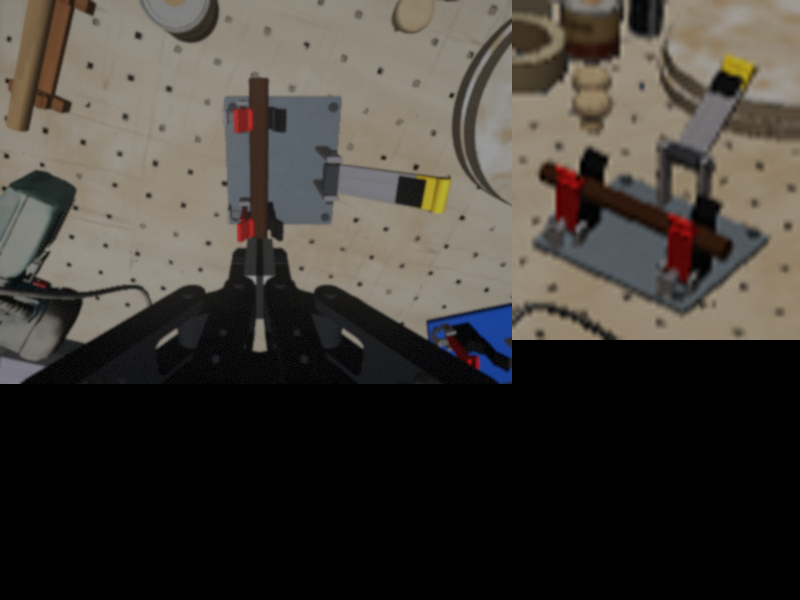

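The dowel is in both clips: its far end is at (259,78) against (259,79) predicted, and both red jaws are upright. The keeper sits at about 2.4 rad with its tip at (434,193). I go round behind it with the fingers closed.

Request:
play_rows(
  plan=[0,0,0,0,0.04,0,0,0,0,0,0,0.09,0,0,0,0,0,0,0.14,0,0,0,0,0,0,0.175,0,0,0,0,0,0,0.19,0,0,0,0,0,0,0.19,0.04,0,0,0,0,0,0.19,0.08,0,0,0,0,0,0.19,0.103,0,0,0,0,0,0.19,0.103,0,0,0,0,0,0.18,0.103,0,0,0,0,0,0.17,0.1,0,0,0,0,0,0.155,0.097,0,0,0,0,0,0.14,0.092,0,0,0,0,0,0.125,0.088,0,0,0,0,0,0.11,0.085,0,0,0,0,0,0.095,0.083,0,0,0,0,0,0.085,0.082,0,0,0,0,0,0.085,0.082,0],
)

```text
clock: 13.05
position: [0.6047, -0.2379, 0.1741]
ee_rot: [0.989, 0.143, 0.013, 0.014]
ft_force: [-19.8, -21.6, 104.8]
grip_width: -0.002
grasp_force: 42.4
```

Run:
```python
from fit import *
o=status.get_obs(); print(o["clock"],o["position"],o["ft_force"])
d=o["position"][:2]-[.5721,-.1444]; print("x_f",d@[.2932,-.956],"y_f",d@[.956,.2932])
s=viewer.camera("scene")[:,:,::-1].copy(); w=viewer.camera("wrist")[:,:,::-1].copy()
big=np.zeros((400,800,3),np.uint8); big[:384,:512]=w; c=cv2.resize(s[130:215,240:312],None,fx=4,fy=4,interpolation=cv2.INTER_CUBIC); big[:c.shape[0],512:512+c.shape[1]]=c
cv2.imwrite("pics/m6.png",big)
```

```text
13.05 [ 0.60470683 -0.23792604  0.17412724] [-19.76556437 -21.6245429  104.75694013]
x_f 0.09897121654638404 y_f 0.003750290807408452
```

View pics/m6.png

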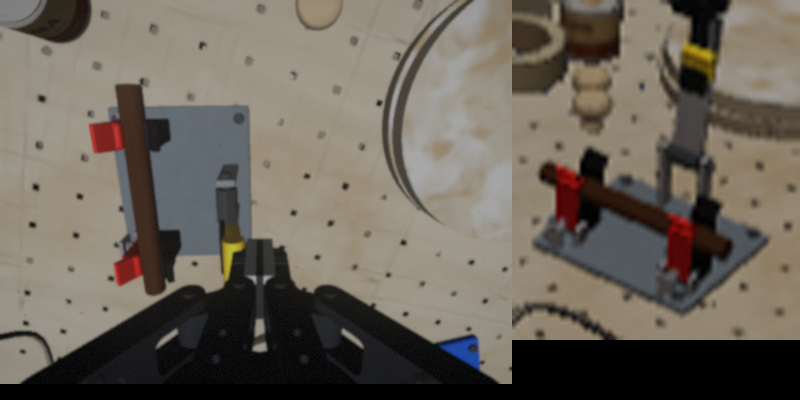

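The picture shows the keeper nearly upright, with the yellow tip at (232,255) against the finger's left flank. The 105 N upward means the finger's flared back rides on the tip, so I relieve it upward at once.

Request:
play_rows(
  plan=[0,0,0,0,0.003,-0.012,0,0,0,0,0,0.003,-0.024,0,0,0,0,0,0.003,-0.026,0],
)

```text
clock: 13.52
position: [0.598, -0.229, 0.1799]
ee_rot: [0.989, 0.148, 0.001, 0.001]
ft_force: [0.7, -0.8, 0.6]
grip_width: 0.002
grasp_force: 0.6
```

```bash
cat > st.py <<'E'
from fit import *
o=status.get_obs(); d=o["position"][:2]-[.5721,-.1444]; print(o["clock"],"x_f",d@[.2932,-.956],"y_f",d@[.956,.2932],"z",o["position"][2],"F",o["ft_force"],"Fx_f",o["ft_force"][:2]@[.2932,-.956],"T",o["torque"],o["ee_rot"])
m=viewer.camera_model("scene");s=viewer.camera("scene")[:,:,::-1];h=cv2.cvtColor(s.copy(),cv2.COLOR_BGR2HSV)
y=(abs(h[...,0].astype(int)-28)<8)&(h[...,1]>170)&(h[...,2]>100); y[:,:225]=0;y[:,330:]=0; y[:120]=0;y[220:]=0
t=np.argwhere(y).mean(0)[::-1] if y.any() else None; print("tip px",t,y.sum())
F=fix((.5721,-.1444),np.radians(-72.95))
A=np.arange(-.1,2.7,.02); P=np.array([proj(m,F([.075-.097*np.cos(a),0,.068+.097*np.sin(a)])) for a in A])
if t is not None: e=np.hypot(*(P-t).T); print("keeper ~",A[e.argmin()],"px err",e.min())
E
python3 st.py
```

```text
13.525 x_f 0.08848862027315144 y_f -6.704192034569347e-06 z 0.1798606006913949 F [ 0.65025349 -0.84153     0.56983685] Fx_f 0.9951570055160693 T [-0.25409493 -0.08606178 -0.05817236] [9.89016126e-01 1.47803200e-01 9.25351926e-04 6.78202633e-04]
tip px [284.85714286 143.76190476] 21
keeper ~ 1.5800000000000003 px err 0.57740880686637
```

Request:
play_rows(
  plan=[0,0,0,0,-0.008,0.001,0,0,0,0,0,-0.014,0.005,0,0,0,0,0,-0.02,0.01,0,0,0,0,0,-0.028,0.013,0,0,0,0,0,-0.034,0.015,0,0,0,0,0,-0.042,0.018,0,0,0,0,0,-0.042,0.018,0],
)

```text
clock: 14.45
position: [0.5848, -0.1883, 0.1593]
ee_rot: [0.989, 0.148, -0.001, -0.001]
ft_force: [-0.9, 0.2, 0.5]
grip_width: -0.001
grasp_force: 0.0
```

```bash
python3 st.py
```

```text
14.45 x_f 0.04568260785789646 y_f -0.0006892416276650497 z 0.1593184769345983 F [-0.88640641  0.18212269  0.52481312] Fx_f -0.43400365285221665 T [ 0.02803518 -0.04341208  0.01337574] [ 9.88970197e-01  1.48111564e-01 -7.77649913e-04 -5.55335992e-04]
tip px [276.13043478 152.91304348] 23
keeper ~ 1.06 px err 0.7001849966871363
```

Request:
play_rows(
  plan=[0,0,0,0,-0.007,0.001,0,0,0,0,0,-0.014,0.005,0,0,0,0,0,-0.021,0.011,0,0,0,0,0,-0.027,0.017,0,0,0,0,0,-0.033,0.024,0,0,0,0,0,-0.038,0.031,0,0,0,0,0,-0.042,0.039,0,0,0,0,0,-0.045,0.047,0,0,0,0,0,-0.048,0.056,0,0,0,0,0,-0.049,0.063,0,0,0,0,0,-0.049,0.063,0],
)

```text
clock: 15.88
position: [0.5707, -0.1425, 0.0966]
ee_rot: [0.989, 0.148, -0.001, -0.0]
ft_force: [-0.3, -0.2, 0.1]
grip_width: 0.003
grasp_force: 0.0
```

```bash
python3 st.py
```

```text
15.875 x_f -0.002274959757631451 y_f -0.000802231024604 z 0.0965722963456055 F [-0.30704926 -0.18130776  0.05097034] Fx_f 0.08330337094894448 T [-0.0486126  -0.00763993  0.00937306] [ 9.89055689e-01  1.47541521e-01 -5.58751265e-04 -1.79702950e-04]
tip px [267.76315789 177.36842105] 38
keeper ~ 0.14000000000000004 px err 0.3935735965318547
```

Request:
play_rows(
  plan=[0,0,0,0,0,0.003,0,0,0,0,0,0,0.006,0,0,0,0,0,0,0.008,0,0,0,0,0,0,0.0095,0,0,0,0,0,0,0.0095,0],
)

```text
clock: 16.55
position: [0.5712, -0.1424, 0.0881]
ee_rot: [0.989, 0.148, 0.0, 0.0]
ft_force: [-2.0, 0.9, 4.5]
grip_width: 0.003
grasp_force: 2.0
```

Request:
play_rows(
  plan=[0,0,0,0,0,0.001,0,0,0,0,0,0,0.002,0,0,0,0,0,0,0.003,0,0,0,0,0,0,0.003,0],
)

```text
clock: 17.05
position: [0.5714, -0.1424, 0.0875]
ee_rot: [0.989, 0.148, 0.0, 0.001]
ft_force: [-12.3, 2.7, 27.1]
grip_width: 0.002
grasp_force: 13.9
```

```bash
python3 st.py
```

```text
17.05 x_f -0.0020906757646048466 y_f -5.6806364570872987e-05 z 0.08753824031238946 F [-12.25554502   2.67086781  27.06698988] Fx_f -6.146675424156763 T [6.81258743e-01 2.74889201e+00 2.23438441e-03] [9.89059290e-01 1.47517021e-01 2.91680123e-04 6.03814804e-04]
tip px [267.45238095 179.45238095] 42
keeper ~ 0.060000000000000026 px err 0.2924461028366936
```

Request:
play_rows(
  plan=[0,0,0,0,0,0.001,0,0,0,0,0,0.001,0.001,0,0,0,0,0,0,0.001,0],
)

```text
clock: 17.48
position: [0.5714, -0.1424, 0.0874]
ee_rot: [0.989, 0.148, 0.0, 0.001]
ft_force: [-14.8, 0.9, 35.3]
grip_width: 0.001
grasp_force: 17.7
```

Request:
play_rows(
  plan=[0,0,0,0,0,-0.004,0,0,0,0,0,0,-0.01,0,0,0,0,0,0,-0.05,0,0,0,0,0,0,-0.1,0,0,0,0,0,0,-0.15,0,0,0,0,0,0,-0.19,0,0,0,0,0,0,-0.19,0],
)

```text
clock: 18.35
position: [0.5725, -0.1426, 0.2772]
ee_rot: [0.989, 0.147, 0.003, 0.001]
ft_force: [-0.0, 0.9, -0.2]
grip_width: 0.001
grasp_force: 0.0
```

```bash
python3 st.py
python3 - <<'E'
from fit import *
m=viewer.camera_model("wrist");w=viewer.camera("wrist")[:,:,::-1].copy(); s=viewer.camera("scene")[:,:,::-1].copy(); t=viewer.camera("top")[:,:,::-1].copy()
big=np.zeros((600,800,3),np.uint8); big[:384,:512]=w; c=cv2.resize(s[130:215,240:312],None,fx=4,fy=4,interpolation=cv2.INTER_CUBIC); big[:c.shape[0],512:512+c.shape[1]]=c
big[384:,:400]=cv2.resize(t[125:233,120:320],None,fx=2,fy=2)
big[345:,400:]=cv2.resize(s[130:258,90:290],None,fx=2,fy=2)[1:]
cv2.imwrite("pics/m7.png",big)
F=fix((.5721,-.1444),np.radians(-72.95))
for y in(-.095,.095): print(y,proj(m,F([0,y,.052])))
print("shut tip",proj(m,F([-.022,0,.07])))
E
```

```text
18.35 x_f -0.001582329714698088 y_f 0.0008596175894408648 z 0.2771825570973345 F [-0.0483033   0.92780122 -0.15055115] Fx_f -0.9011404937672808 T [ 0.01183599  0.02053138 -0.01584867] [0.98906291 0.14746793 0.00254498 0.00113606]
tip px [267.55555556 179.08888889] 45
keeper ~ 0.08000000000000004 px err 0.3430319893666667
-0.095 [261.11828664 236.15051883]
0.095 [261.17465182  82.06938948]
shut tip [242.27471093 169.07348927]
```

View pics/m7.png

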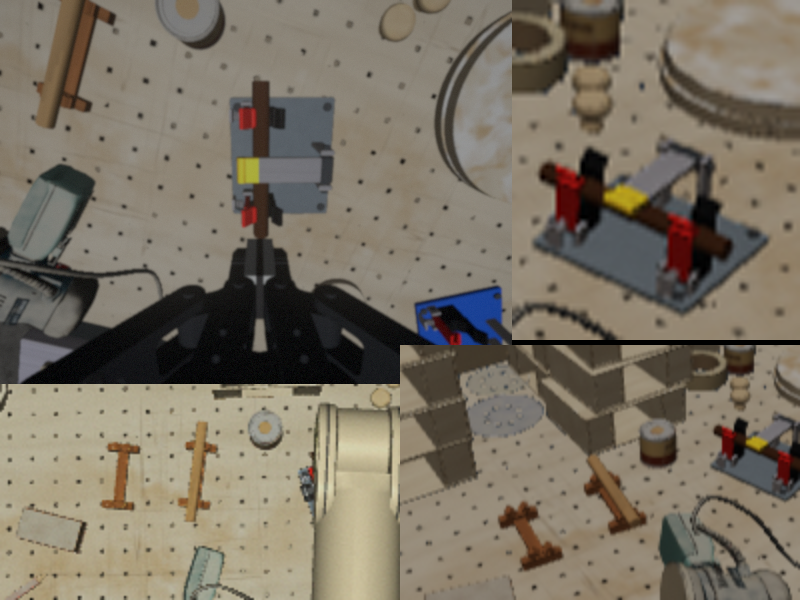

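The keeper lies level across the dowel, with its yellow tip at (248,170). The dowel ends are at rows 81 and about 236, as predicted, and the pale dowel, tin and block are unmoved. I touch down once more to check the keeper has not sprung back.

Request:
play_rows(
  plan=[0,0,0,0,-0.008,0.05,0,0,0,0,0,-0.008,0.1,0,0,0,0,0,-0.008,0.14,0,0,0,0,0,-0.008,0.17,0,0,0,0,0,-0.008,0.182,0,0,0,0,0,-0.008,0.187,0,0,0,0,0,-0.008,0.1885,0,0,0,0,0,-0.008,0.1885,0],
)

```text
clock: 19.55
position: [0.568, -0.1345, 0.0876]
ee_rot: [0.989, 0.148, -0.001, 0.0]
ft_force: [-14.6, 3.0, 21.5]
grip_width: -0.003
grasp_force: 10.8
```

Request:
play_rows(
  plan=[0,0,0,0,0,0.0006,0,0,0,0,0,0,0.0012,0,0,0,0,0,0,0.0012,0,0,0,0,0,0,0.0012,0],
)

```text
clock: 20.05
position: [0.5681, -0.1345, 0.0874]
ee_rot: [0.989, 0.148, -0.001, 0.0]
ft_force: [-19.4, 3.8, 31.7]
grip_width: -0.004
grasp_force: 15.6
```

Request:
play_rows(
  plan=[0,0,0,0,0,-0.003,0,0,0,0,0,0,-0.008,0,0,0,0,0,0,-0.04,0,0,0,0,0,0,-0.09,0,0,0,0,0,0,-0.14,0,0,0,0,0,0,-0.18,0,0,0,0,0,0,-0.18,0],
)

```text
clock: 20.92
position: [0.5704, -0.1348, 0.2681]
ee_rot: [0.989, 0.148, 0.003, 0.001]
ft_force: [-0.4, -0.2, -0.4]
grip_width: 0.002
grasp_force: 0.0
```

```bash
python3 st.py; python3 -c "
from workcell import manip; print(manip.hand_in())"
```

```text
20.925 x_f -0.009653585100933327 y_f 0.001165332965896941 z 0.26805847511420994 F [-0.40163922 -0.17026053 -0.37249671] Fx_f 0.045008445864491986 T [-0.01739551  0.05515679  0.02080374] [0.98904223 0.14759785 0.00297717 0.00121862]
tip px [267.55555556 179.08888889] 45
keeper ~ 0.08000000000000004 px err 0.3430319893666667
the job is handed in; nothing more can be done
None
```

The job is handed in at 20.9 s: the dark dowel is seated and centred in both clips, the keeper was pressed shut at about 35 N, and the bystanders look unmoved; however, wrist force hit about 107 N while swinging the keeper, so the 40 N arm/gripper-body limit may have been broken (120 N wrist limit not seen passed).

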